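# Broken amber stones into the reject drawer

## Task

Two of the five polished amber stones in the white sorting tray have a side broken off: pull the reject drawer of the small grey unit well open, lay both broken stones flat and side by side on the drawer's floor, and push the drawer fully shut. Set them down gently, never let a stone drop, and leave the whole stones and everything else on the bench where they are.

Things in the scene. Friction and masses are not known exactly. Their poses are not given: they have to be found in the camera images.
- broken_a: amber stone with a side split off, D-shaped from above: as the whole stones (50 mm round, 18 mm high, straight sides to 12 mm) but ended by a flat upright break 8 mm from the centre: 33 mm across, break to round side, 50 mm along the break; 23 g. Origin: centre of the original round, on the underside; z up; +x points square to the break (break at x = +8 mm, far side at -25 mm)
- broken_b: second broken stone, same shape, size and axes as broken_a
- whole_a: whole amber-coloured polished round stone, 50 mm diameter, 18 mm high, flat underside, straight sides up to 12 mm, then rounding in to a flat top 34 mm across; 34 g. Origin: centre of its underside, z up
- whole_b: whole amber-coloured polished round stone, 50 mm diameter, 18 mm high, flat underside, straight sides up to 12 mm, then rounding in to a flat top 34 mm across; 34 g. Origin: centre of its underside, z up
- whole_c: whole amber-coloured polished round stone, 50 mm diameter, 18 mm high, flat underside, straight sides up to 12 mm, then rounding in to a flat top 34 mm across; 34 g. Origin: centre of its underside, z up
- tray: shallow white plastic sorting tray, fixed, 240 mm (its x) by 350 mm (its y), rim 12 mm high, walls and floor 5 mm thick; the stones and the loupe lie on its floor in two rows of three about 100 mm apart. Origin: centre of its underside on the bench
- unit: small grey bench-top drawer unit, fixed, 200 mm deep (its x), 240 mm wide (its y), 85 mm high, with one drawer in the face that looks along its own -x, towards the robot. Origin: centre of its underside on the bench
- unit_drawer0 (a joint): the drawer's opening in m: 0 fully shut, 0.134 fully out; it slides along the unit's own -x and stays where it is left (about 1 N friction); at the start it may stand up to 0.03 ajar
- unit_drawer0_handle (a point): middle of the drawer's steel bar handle, which moves with the drawer: a 10 mm thick round bar about 120 mm long along the unit's y, level, 35 mm out from the drawer's front and 47 mm above the bench, 38 mm below the unit's top; x axis along the unit's x (pull along -x)
- drawer_floor (a point): centre of the drawer's inner floor, moves with the drawer, axes as the unit's; 22 mm above the bench. Floor 155 mm along x (-77 to +77) by 198 mm along y; side walls 41 mm above it, front panel to 73 mm above the bench. With the drawer open by q, the floor from x = -77 mm to x = q - 84 mm is clear of the unit's top
- loupe: black plastic stand loupe, 42 mm diameter, 32 mm high, in the tray among the stones; leave alone. Origin: centre of its underside
- cork_block: cork sanding block 70 x 45 x 30 mm on the bench; leave alone. Origin: centre of its underside
- jar: glass jar 56 mm diameter, 75 mm high, on the bench; leave alone. Origin: centre of its underside
- arbor: stepped steel arbor 48 mm diameter, 62 mm high, standing on the bench; leave alone. Origin: centre of its underside
- brush: wooden bench brush, about 200 mm long, lying along its x axis to the right of the tray; leave alone. Origin: its underside

How it is judged:
By the outcome, as a careful person would: the job done as asked, in the order asked, and still so for the second after the job is handed in, with the robot touching nothing.
It also fails if it takes over 72 s, if anything falls off the work surface, if the arm or the gripper's body presses on something with over 40 N, if the wrist force passes 120 N, or if a joint passes its speed limit or range.

## Robot

A 6-joint arm with a two-finger parallel gripper is mounted at the origin on the work surface. World frame = base frame: x ahead of the robot, y to its left, z up, the work surface at z = 0. Lengths are in mm, angles in degrees, forces in N, time in s.
With the tool pointing down it reaches from about 325 to 900 mm from the base axis. Payload 6.1 kg.
Tool frame: the origin (TCP) lies at the very end of the fingers, on their centre line; the grasp point (between the pads) lies 19 mm behind it; z points along the fingers, y is the line along which they close (so a half turn about z gives the same grasp; the last joint's range is limited). The gripper opens to 85 mm and grips with 20 to 120 N. Pads are 22 mm wide; open, the fingers measure 114 mm over their backs; the gripper's body (76 mm by 85 mm) begins 54 mm behind the grasp point. The pads swing forward as they close: fully open they stand 13 mm farther back than shut.
Start: joints at [-75.923, 12.628, 87.462, -0, 79.91, -7.225], TCP at [227.051, -582.292, 192.4] pointing down, gripper open.
Joint ranges: [-170.65, 170.65], [-52.31, 119.04], [5.05, 147.46], [-71.25, 251.25], [11.57, 151.72], [-153.62, 153.62]. Speed limits (degrees/s): [147.25, 147.25, 172.46, 180, 180, 180].

## Interface

Orientations are given as a 3x3 rotation matrix whose columns are the frame's x, y, z axes.
In Python, from workcell import telemetry, get_image, camera_params, workorder gives the robot as it stands.
- The arm moves only by the tool move_arm, never from a script. Its argument "motion" is a list of rows, each an object with "travel": the shift along the world's x, y, z in mm, a list of three; "roll": the turn about the world's z in rad. In form: [{"travel": [x, y, z], "roll": roll}, ...]. A call has 1 to 12 rows; each row is the pose to reach, as a shift and turn from the pose commanded when the call began; what a row does not reach only later rows make up. A row lasts 1/10 s, in which the tool goes at most 50 mm and 8.59 degrees, less where a joint would pass 70% of its speed; a pose out of reach is approached as far as the arm can. A call with a gripper value outside its range is refused whole. "fingers" is the finger opening in mm, from 0 to 85.4, set as the call begins (left out, the last holds). The fingers move at their own pace and stop on an object; the grip force is fixed at half the most. Time passes only in rows, so rows that repeat a pose let the fingers close. It gives the time, the measured TCP pose, the force, the opening and the grip force at its end, in the units of the state.
- telemetry.observe(): the state, without advancing time (a new reading comes with each control period).
- get_image(name): name is "side" or "top" or "wrist"; returns (picture, depth): 420x560x3 uint8, red, green, blue; 420x560 float32, mm along the optical axis (not along the pixel's ray), 0 where there is no reading.
- camera_params(name): a dict with "fx", "fy", "cx", "cy" (pixels), "position" and "attitude" of the camera in the world. Camera axes: x right, y up, looking along -z (the intrinsics and any distortion apply to the point x, -y, -z); pixel columns grow to the right and rows downward; lengths in mm; the calibration is good to about 2 mm. A picture is of the moment at which its call begins: read the wrist's pose just before it. camera_params takes no time and is no camera call; for the wrist camera it gives the pose at the moment of the call.
- workorder.finish_job(): hands the job in; it is judged then, once.
The state is a dict: "t": time; "joint_pos": joint angles; "dq": joint speeds; "joint_torque": joint torques, N m; "tcp_pos": TCP position; "tcp_rot": TCP orientation; "ft_force": force on the tool from outside, world axes, zero at the start; "wrist_torque": the same for the moment, N m; "grip_width": opening from 0.0 (shut) to 1.0 (fully open); "gripper_force": force on a finger pad.
Only numpy, scipy, OpenCV 4.12 (cv2) and the standard library are available. Lean on these libraries where they do the work, as an engineer would, in place of code of your own. Each camera call takes 0.05 s, during which the arm holds its last target. There are 200 camera calls.

## Working session

There is one attempt and no reset: what is moved stays moved. The work goes in short steps, Python scripts to look and compute and a tool call to move; the robot and the scene stay as the last step left them, time stands still between calls to the robot, and variables do not carry over. Pictures are saved under pics/ and viewed, at most 10 in all, crops included, and the job is handed in when it is done.

Besides the shell and the picture viewer there is one more tool, called as name(argument=value, ...) on one line, values as JSON. move_arm: Moves the arm, as the interface text tells. Its arguments: {"type":"object","properties":{"motion":{"type":"array","items":{"type":"object","properties":{"travel":{"type":"array","items":{"type":"number"}},"roll":{"type":"number"}}}},"fingers":{"type":"number"}},"required":["motion"]}

```bash
mkdir -p pics; ls; python3 - <<'E'
from workcell import telemetry, get_image, camera_params
import cv2,numpy as np
for n in ("top","side"):
    im,d=get_image(n); cv2.imwrite(f"pics/{n}0.png",im[:,:,::-1]); np.save(f"pics/{n}0.npy",d); np.save(f"pics/{n}0im.npy",im)
    print(n,camera_params(n))
s=telemetry.observe(); print(s['t'],s['tcp_pos'],s['tcp_rot'])
E
```

```text
pics
top {'fx': 506.3258486732746, 'fy': 506.3258486732746, 'cx': 277.96901674133915, 'cy': 206.0882177885471, 'position': array([ 372.47584311, -103.44524995, 1201.99355412]), 'attitude': array([[ 2.09616702e-02,  9.78941483e-01, -2.03062013e-01],
       [-9.99771435e-01,  2.13789032e-02, -1.38794495e-04],
       [ 4.20537145e-03,  2.03018510e-01,  9.79165869e-01]])}
side {'fx': 398.2461871180897, 'fy': 398.2461871180897, 'cx': 280.91392126463825, 'cy': 208.34045069096928, 'position': array([ 470.07471092, -758.64163139,  848.38632919]), 'attitude': array([[ 0.97661634,  0.16850334, -0.13351833],
       [-0.214559  ,  0.72462761, -0.65488874],
       [-0.01359988,  0.6682226 ,  0.74383708]])}
0.1 [ 226.92417582 -581.70479316  191.42863145] [[ 9.31678216e-01  3.63284393e-01 -3.89684931e-04]
 [ 3.63284518e-01 -9.31676737e-01  1.67817033e-03]
 [ 2.46592704e-04 -1.70508124e-03 -9.99998516e-01]]
```

View pics/top0.png

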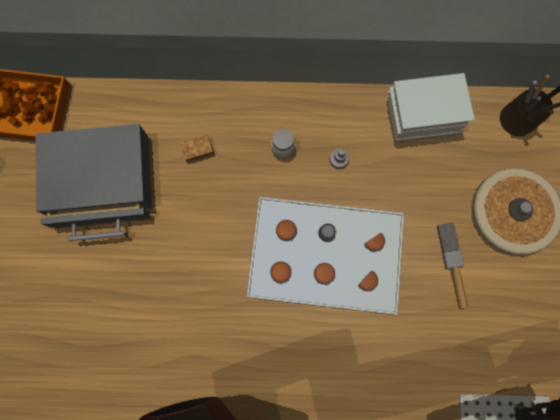

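View pics/side0.png

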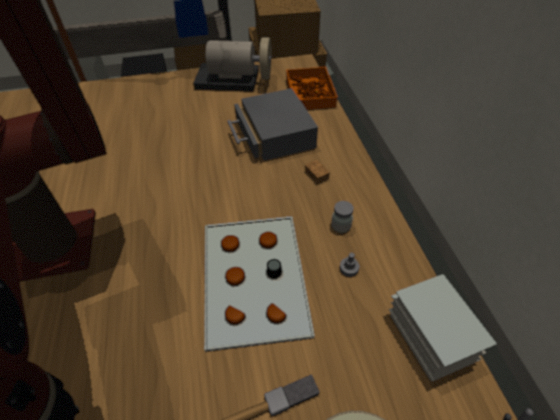

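Top view: the unit is at the left (about 95,175) with its drawer slightly ajar and the handle bar at (97,236). The broken stones are at (375,242) and (369,281), and the loupe is at (327,232). The side view agrees. Next I'll measure from the depth.

```bash
cat > h.py <<'E'
import numpy as np,cv2
from workcell import telemetry,get_image,camera_params
def ray(c,u,v):
    d=np.stack([(np.asarray(u,float)-c['cx'])/c['fx'],-(np.asarray(v,float)-c['cy'])/c['fy'],-np.ones(np.shape(u))],-1)
    return d@c['attitude'].T
def cloud(c,d):
    v,u=np.mgrid[:d.shape[0],:d.shape[1]]
    return c['position']+ray(c,u,v)*d[...,None]
def plane(c,u,v,z):
    r=ray(c,u,v); return c['position']+r*((z-c['position'][2])/r[...,2])[...,None]
def amber(im):
    h=cv2.cvtColor(im,cv2.COLOR_RGB2HSV)
    return ((h[...,0]<14)&(h[...,1]>170)&(h[...,2]>60)).astype(np.uint8)
E
python3 - <<'E'
from h import *
im=np.load('pics/top0im.npy');d=np.load('pics/top0.npy');c=camera_params('top');P=cloud(c,d)
m=amber(im); m[:195]=0;m[320:]=0;m[:,:240]=0;m[:,410:]=0
n,l,s,ce=cv2.connectedComponentsWithStats(m)
for i in range(1,n):
    if s[i,4]<60: continue
    v,u=np.nonzero(l==i); p=plane(c,u,v,17.)[:,:2]
    w,V=np.linalg.eigh(np.cov(p.T)); print(s[i,4],ce[i].round(1),p.mean(0).round(1),np.sqrt(w).round(1)*4,V[:,0].round(2),'z',np.median(P[l==i][:,2]).round(1), 'xyd',np.median(P[l==i],0).round(1))
# unit
Q=P[120:245,30:160]; 
for lo,hi in((75,95),(40,60)):
    k=(Q[...,2]>lo)&(Q[...,2]<hi)
    if hi==60: k[:95]=0   # rows>=215
    q=Q[k]; print(lo,k.sum(),q.mean(0).round(1),'z',np.percentile(q[:,2],[5,50,95]).round(1),cv2.minAreaRect(q[:,:2].astype(np.float32)))
print('tray z',P[250,345],P[250,300],'bench',P[330,150])
for r in range(200,246,4): print(r,P[r,97].round(0), im[r,97])
E
```

```text
75 8366 [684.1 332.8  84. ] z [80.3 84.1 87.6] ((673.2359619140625, 332.86761474609375), (214.931396484375, 244.8208770751953), 7.0197367668151855)
40 556 [548.5 315.5  50.3] z [42.3 50.3 57.6] ((552.0670166015625, 321.63861083984375), (61.42502975463867, 238.0259246826172), 1.2042975425720215)
tray z [ 517.57767578 -264.30667138    6.72068226] [ 515.80490671 -157.87261152    2.40170139] bench [323.63884492 185.7592805   -1.0280879 ]
200 [610. 306.  83.] [101 101 100]
204 [600. 305.  83.] [94 94 92]
208 [604. 327.  20.] [63 52 35]
212 [586. 311.  63.] [119 106  87]
216 [575. 307.  71.] [100 101  99]
220 [568. 311.  56.] [32 33 32]
224 [568. 330.   3.] [62 48 29]
228 [559. 330.  -1.] [79 61 37]
232 [549. 329.  -1.] [135 105  67]
236 [532. 309.  52.] [113 111 110]
240 [530. 327.  -1.] [106  81  50]
244 [520. 327.  -2.] [110  84  51]
```

```bash
python3 - <<'E'
from h import *
im=np.load('pics/top0im.npy');d=np.load('pics/top0.npy');c=camera_params('top');P=cloud(c,d)
h=cv2.cvtColor(im,cv2.COLOR_RGB2HSV)
print(h[272,281],h[281,369],h[250,345],h[290,340])
m=((h[...,1]>110)&(h[...,2]>30)).astype(np.uint8); 
B=np.zeros_like(m); B[212:300,262:392]=1; m*=B
n,l,s,ce=cv2.connectedComponentsWithStats(m)
for i in range(1,n):
    if s[i,4]<60: continue
    v,u=np.nonzero(l==i); p=plane(c,u,v,17.)[:,:2]
    w,V=np.linalg.eigh(np.cov(p.T)); print(s[i,4],ce[i].round(1),p.mean(0).round(1),(np.sqrt(w)*4).round(1),V[:,0].round(2),'med',np.median(P[l==i],0).round(1))
# unit top: edges via sides of the mask
k=((P[...,2]>78)&(P[...,2]<92)).astype(np.uint8); k[:,165:]=0;k[:110]=0;k[215:]=0;k[:,:25]=0
k=cv2.morphologyEx(k,cv2.MORPH_OPEN,np.ones((5,5)))
ct=max(cv2.findContours(k,0,1)[0],key=cv2.contourArea)[:,0]
p=plane(c,ct[:,0],ct[:,1],85.)[:,:2].astype(np.float32); print(cv2.minAreaRect(p))
v,u=np.nonzero(k); 
fr=[];
for x in range(50,140,3): 
    r=np.nonzero(k[:,x])[0]; fr.append((x,r.max()+.5,r.min()-.5))
fr=np.array(fr)
for j in(1,2):
    q=plane(c,fr[:,0],fr[:,j],85.); a=np.polyfit(q[:,1],q[:,0],1); print('edge x=a*y+b',a, np.std(q[:,0]-np.polyval(a,q[:,1])))
# handle
k=((P[...,2]>44)&(P[...,2]<60)); k[:228]=0;k[246:]=0;k[:,:60]=0;k[:,140:]=0
v,u=np.nonzero(k); print(len(v),u.min(),u.max()); q=P[k]; 
q=plane(c,u,v,50.); print(q.mean(0),q.min(0),q.max(0),np.polyfit(q[:,1],q[:,0],1))
E
```

```text
[ 11 165 145] [ 11 159 135] [ 90  10 178] [ 90  10 178]
291 [285.9 229.8] [ 561.3 -123.1] [45.8 46. ] [-0.21 -0.98] med [ 560.1 -123.2   22.1]
200 [375.7 242.4] [ 535.9 -335.3] [31.2 47.5] [-0.83 -0.56] med [ 533.8 -335.1   22. ]
304 [280.2 271.7] [ 462.4 -111.8] [45.  46.5] [-0.15 -0.99] med [ 461.6 -111.4   22. ]
297 [324.1 273.1] [ 461.4 -213.9] [45.  45.4] [-0.97  0.26] med [ 461.  -213.1   22.5]
209 [369.  281.6] [ 443.9 -318.2] [30.8 47.6] [-0.67 -0.74] med [ 442.7 -317.7   22.5]
((685.9431762695312, 332.5625915527344), (186.37049865722656, 241.4690704345703), 7.07998514175415)
edge x=a*y+b [-1.23392806e-01  6.33635086e+02] 1.1887007571877504
edge x=a*y+b [-1.21849213e-01  8.19644794e+02] 2.0447175108496576
301 67 124
[533.70350258 315.69670313  50.        ] [521.67629258 248.72278488  50.        ] [551.94183622 378.07686225  50.        ] [-9.49210629e-02  5.63669769e+02]
```

move_arm(motion=[{"travel": [150,440,30],"roll": 0.66},{"travel": [150,440,30],"roll": 0.66},{"travel": [150,440,30],"roll": 0.66},{"travel": [150,440,30],"roll": 0.66},{"travel": [150,440,30],"roll": 0.66},{"travel": [150,440,30],"roll": 0.66},{"travel": [150,440,30],"roll": 0.66},{"travel": [150,440,30],"roll": 0.66},{"travel": [150,440,30],"roll": 0.66},{"travel": [150,440,30],"roll": 0.66},{"travel": [280,880,30],"roll": 1.32},{"travel": [280,880,30],"roll": 1.32}])

```text
t: 1.3
tcp_pos: [405.4, -45.1, 222.4]
tcp_rot: [[0.233, 0.973, 0.0], [0.973, -0.233, -0.0], [-0.0, 0.0, -1.0]]
ft_force: [1.9, 0.2, 0.4]
grip_width: 0.999
gripper_force: 0.0
```

move_arm(motion=[{"travel": [190,380,0],"roll": 0.62},{"travel": [190,380,0],"roll": 0.62},{"travel": [190,380,0],"roll": 0.62},{"travel": [190,380,0],"roll": 0.62},{"travel": [190,380,0],"roll": 0.62},{"travel": [190,380,0],"roll": 0.62},{"travel": [190,380,0],"roll": 0.62},{"travel": [190,380,0],"roll": 0.62},{"travel": [190,380,0],"roll": 0.62},{"travel": [190,380,0],"roll": 0.62},{"travel": [190,380,0],"roll": 0.62},{"travel": [190,380,0],"roll": 0.62}])

```text
t: 2.5
tcp_pos: [595.0, 332.5, 222.1]
tcp_rot: [[-0.371, 0.929, -0.001], [0.929, 0.371, -0.001], [-0.0, -0.001, -1.0]]
ft_force: [0.3, -0.6, -0.1]
grip_width: 1.0
gripper_force: 0.0
```

move_arm(motion=[{"travel": [-40,-10,-10],"roll": -0.13},{"travel": [-75,-20,-22],"roll": -0.258},{"travel": [-75,-20,-22],"roll": -0.258},{"travel": [-75,-20,-22],"roll": -0.258}], fingers=30)

```text
t: 2.9
tcp_pos: [519.7, 312.4, 200.7]
tcp_rot: [[-0.123, 0.992, 0.0], [0.992, 0.123, -0.0], [-0.0, 0.0, -1.0]]
ft_force: [-0.1, -0.1, 0.6]
grip_width: 0.357
gripper_force: 0.0
```

```bash
python3 - <<'E'
from h import *
s=telemetry.observe(); c=camera_params('wrist'); im,d=get_image('wrist'); P=cloud(c,d)
print(s['t'],s['tcp_pos'],s['tcp_rot'][:,1],s['grip_width'],c['position'],c['attitude'].round(3))
cv2.imwrite('pics/w1.png',im[:,:,::-1]); np.savez('pics/w1.npz',P=P,im=im)
E
```

```text
2.9 [519.72189226 312.39684871 200.66117327] [9.92438802e-01 1.22740166e-01 2.74990904e-04] 0.3569724401780149 [510.25073027 384.61812794 381.81846742] [[ 0.992 -0.117 -0.035]
 [ 0.122  0.951  0.285]
 [ 0.    -0.287  0.958]]
```

View pics/w1.png

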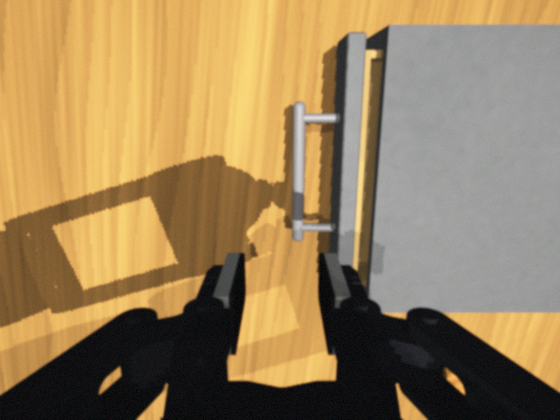

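The bar runs from (299,102) to (298,240) and is vertical in the image, so the gripper yaw matches the unit.

```bash
python3 - <<'E'
from h import *
z=np.load('pics/w1.npz');P=z['P'];im=z['im'];c=camera_params('wrist')
S=P[100:250,270:330]; k=(S[...,2]>40)&(S[...,2]<56); q=S[k]; q=q[q[:,2]>45]
rows=[]
for r in range(125,220,5):
    cs=np.nonzero((P[r,280:325,2]>38)&(P[r,280:325,2]<56))[0]+280
    if len(cs): rows.append((r,cs.min(),cs.max()))
rows=np.array(rows); u=(rows[:,1]+rows[:,2])/2
p=plane(c,u,rows[:,0],47.); print(rows[::6], np.polyfit(p[:,1],p[:,0],1))
e=plane(c,np.array([298.5,298.]),np.array([102.,240.]),50.); print('ends',e,'mid',e.mean(0), 'depthmed',np.median(q,0))
t=np.array([.9925,.122]); n=np.array([-.122,.9925])
pan=plane(c,np.array([347.,365.]),np.array([180.,180]),73.)
print('panel',pan, 'unitedge',plane(c,np.array([380.]),np.array([170.]),85.))
m=e.mean(0)[:2]; print('along t: handle',m@t,'panel',pan[:,:2]@t,'edge',plane(c,380.,170.,85.)[:2]@t,'lat',m@n)
s=telemetry.observe()['tcp_pos'][:2]; print('tcp along/lat',s@t,s@n)
E
```

```text
[[125 292 304]
 [155 292 303]
 [185 292 303]
 [215 292 302]] [-1.26674462e-01  5.75696933e+02]
ends [[527.87737499 378.4782955   50.        ]
 [544.726791   251.48765188  50.        ]] mid [536.30208299 314.98297369  50.        ] depthmed [535.17460855 319.54171882  50.88034122]
panel [[576.49479175 320.33743645  73.        ]
 [591.74537103 322.20635111  73.        ]] unitedge [[599.20624146 334.33687008  85.        ]]
along t: handle 570.7077401611134 panel [611.25224806 626.61645559] edge 635.5012927988535 lat 247.1917472622169
tcp along/lat 555.4951716154947 247.08281785971852
```

move_arm(motion=[{"travel": [16,3,-20]},{"travel": [16,3,-60]},{"travel": [16,3,-95]},{"travel": [16,3,-125]},{"travel": [16,3,-145]},{"travel": [16,3,-160]},{"travel": [16,3,-172]},{"travel": [16,3,-172]}], fingers=30)

```text
invalid input at $.motion[0]: expected keys travel, roll
```

move_arm(motion=[{"travel": [0,0,0]},{"travel": [0,0,0]},{"travel": [0,0,0]},{"travel": [0,0,0]},{"travel": [0,0,0]}], fingers=0)

```text
invalid input at $.motion[0]: expected keys travel, roll
```

move_arm(motion=[{"travel": [16,3,-20],"roll": 0},{"travel": [16,3,-60],"roll": 0},{"travel": [16,3,-95],"roll": 0},{"travel": [16,3,-125],"roll": 0},{"travel": [16,3,-145],"roll": 0},{"travel": [16,3,-160],"roll": 0},{"travel": [16,3,-172],"roll": 0},{"travel": [16,3,-172],"roll": 0}], fingers=30)

```text
t: 3.75
tcp_pos: [536.3, 316.2, 27.3]
tcp_rot: [[-0.123, 0.992, -0.001], [0.992, 0.123, -0.001], [-0.0, -0.001, -1.0]]
ft_force: [0.2, -0.4, -0.0]
grip_width: 0.354
gripper_force: 0.0
```

move_arm(motion=[{"travel": [0,0,0],"roll": 0},{"travel": [0,0,0],"roll": 0},{"travel": [0,0,0],"roll": 0},{"travel": [0,0,0],"roll": 0},{"travel": [0,0,0],"roll": 0}], fingers=0)

```text
t: 4.25
tcp_pos: [536.7, 316.8, 28.9]
tcp_rot: [[-0.123, 0.992, 0.001], [0.992, 0.123, 0.0], [0.0, 0.001, -1.0]]
ft_force: [-0.6, -0.3, -0.2]
grip_width: 0.003
gripper_force: 0.0
```

```bash
python3 - <<'E'
from h import *
s=telemetry.observe();c=camera_params('wrist'); im,d=get_image('wrist'); im2,d2=get_image('top')
print(s['tcp_pos'],s['gripper_force'],s['grip_width'])
im2=cv2.resize(im2[140:260,20:180],(560,420)); cv2.imwrite('pics/w2.png',cv2.resize(np.hstack([im,im2]),(800,300))[:,:,::-1])
E
```

```text
[536.65111375 316.79030946  28.92568047] 0.0 0.0034879974837270463
```

View pics/w2.png

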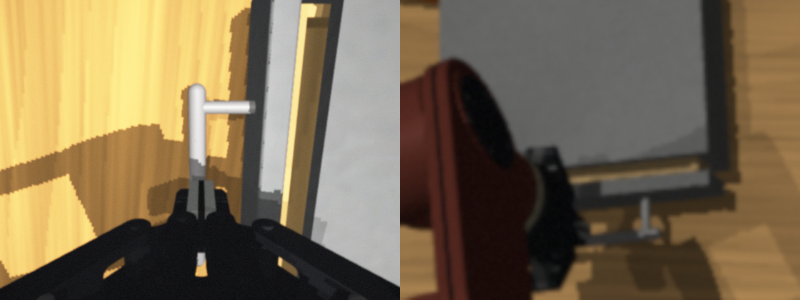

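Left panel (wrist view): the bar at (197,130) runs into the closed fingers at (200,185). Right panel (top view): the gripper is on the bar. The opening reads about 0, so I'll test with a small pull.

move_arm(motion=[{"travel": [-5,-0.6,0],"roll": 0},{"travel": [-12,-1.5,0],"roll": 0},{"travel": [-20,-2.5,0],"roll": 0},{"travel": [-20,-2.5,0],"roll": 0}])

```text
t: 4.75
tcp_pos: [514.7, 313.9, 28.1]
tcp_rot: [[-0.123, 0.992, -0.001], [0.992, 0.123, -0.0], [-0.0, -0.001, -1.0]]
ft_force: [0.9, 0.7, -0.3]
grip_width: 0.002
gripper_force: 0.0
```

```bash
python3 - <<'E'
from h import *
s=telemetry.observe();c=camera_params('wrist'); im,d=get_image('wrist'); P=cloud(c,d)
print(s['tcp_pos'],s['gripper_force'],s['grip_width'],s['ft_force'])
cv2.imwrite('pics/w3.png',im[:,:,::-1])
for r in (130,160,200,230): print(r,[(u,*P[r,u].round(0)) for u in range(260,300,4)])
E
```

```text
[514.72404154 313.92096179  28.06014408] 0.0 0.0018415809062557215 [ 0.85512484  0.73806259 -0.32958018]
130 [(260, np.float64(496.0), np.float64(364.0), np.float64(0.0)), (264, np.float64(498.0), np.float64(365.0), np.float64(-1.0)), (268, np.float64(500.0), np.float64(365.0), np.float64(1.0)), (272, np.float64(503.0), np.float64(365.0), np.float64(1.0)), (276, np.float64(505.0), np.float64(365.0), np.float64(-2.0)), (280, np.float64(507.0), np.float64(366.0), np.float64(-0.0)), (284, np.float64(509.0), np.float64(366.0), np.float64(-0.0)), (288, np.float64(511.0), np.float64(366.0), np.float64(1.0)), (292, np.float64(514.0), np.float64(367.0), np.float64(0.0)), (296, np.float64(516.0), np.float64(367.0), np.float64(0.0))]
160 [(260, np.float64(498.0), np.float64(348.0), np.float64(1.0)), (264, np.float64(500.0), np.float64(348.0), np.float64(-1.0)), (268, np.float64(502.0), np.float64(348.0), np.float64(-2.0)), (272, np.float64(504.0), np.float64(348.0), np.float64(-0.0)), (276, np.float64(507.0), np.float64(349.0), np.float64(-0.0)), (280, np.float64(509.0), np.float64(349.0), np.
[... 831 characters left out ...]
1.0)), (296, np.float64(521.0), np.float64(327.0), np.float64(0.0))]
230 [(260, np.float64(502.0), np.float64(305.0), np.float64(-2.0)), (264, np.float64(505.0), np.float64(306.0), np.float64(0.0)), (268, np.float64(507.0), np.float64(306.0), np.float64(-1.0)), (272, np.float64(509.0), np.float64(307.0), np.float64(0.0)), (276, np.float64(512.0), np.float64(307.0), np.float64(1.0)), (280, np.float64(514.0), np.float64(307.0), np.float64(-1.0)), (284, np.float64(517.0), np.float64(307.0), np.float64(-0.0)), (288, np.float64(519.0), np.float64(307.0), np.float64(-1.0)), (292, np.float64(521.0), np.float64(308.0), np.float64(-0.0)), (296, np.float64(524.0), np.float64(308.0), np.float64(-1.0))]
```

View pics/w3.png

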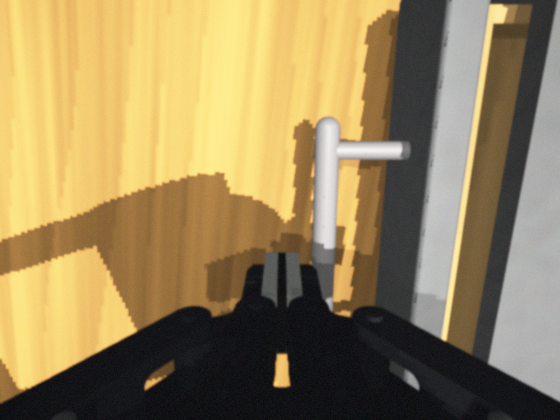

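The fingers moved to the left of the bar without catching it, and the bar stayed put. I'll check where the TCP projects and how deep the fingertips are.

```bash
python3 - <<'E'
from h import *
s=telemetry.observe();c=camera_params('wrist'); im,d=get_image('wrist'); P=cloud(c,d)
def proj(p):
    q=c['attitude'].T@(np.array(p)-c['position']); return c['cx']+c['fx']*q[0]/-q[2], c['cy']-c['fy']*q[1]/-q[2], -q[2]
print('tcp',proj(s['tcp_pos']),c['position'])
print('bar pt z47', proj([536,316,47]))
for r in (180,220,245,255,265,280,295): print(r,[tuple(P[r,u].round(0).tolist())+(float(d[r,u].round()),) for u in (272,293,325)])
E
```

```text
tcp (np.float64(282.4405244815904), np.float64(237.0837405899405), np.float64(194.42778648589217)) [506.15781491 386.29952918 209.43723725]
bar pt z47 (np.float64(325.8892724009519), np.float64(253.04578668974293), np.float64(176.67820206141965))
180 [(507.0, 337.0, -1.0, 216.0), (519.0, 339.0, -0.0, 215.0), (529.0, 352.0, 53.0, 161.0)]
220 [(509.0, 313.0, -0.0, 222.0), (522.0, 315.0, 0.0, 221.0), (532.0, 334.0, 51.0, 168.0)]
245 [(511.0, 297.0, -0.0, 227.0), (524.0, 298.0, 0.0, 226.0), (534.0, 322.0, 52.0, 170.0)]
255 [(510.0, 324.0, 73.0, 148.0), (518.0, 325.0, 74.0, 148.0), (535.0, 317.0, 52.0, 171.0)]
265 [(510.0, 324.0, 83.0, 139.0), (518.0, 325.0, 83.0, 139.0), (536.0, 312.0, 52.0, 173.0)]
280 [(511.0, 324.0, 94.0, 128.0), (518.0, 324.0, 93.0, 130.0), (537.0, 303.0, 50.0, 177.0)]
295 [(511.0, 324.0, 104.0, 119.0), (517.0, 325.0, 103.0, 120.0), (538.0, 296.0, 51.0, 178.0)]
```

```bash
python3 - <<'E'
from h import *
z=np.load('pics/w1.npz');P=z['P']  # tcp z 200.66, opening 30
for nm,P,t,cols in (('w1',P,200.66,(225,232,238,325,332,338)),('now',None,None,(270,276,290,296))):
    if P is None:
        t=telemetry.observe()['tcp_pos'][2]; c=camera_params('wrist'); im,d=get_image('wrist'); P=cloud(c,d)
    for u in cols: print(nm,u,[(r,float((P[r,u,2]-t).round(1)),float(P[r,u,1].round(0))) for r in range(248,264,2)])
E
```

```text
w1 225 [(248, -200.4, 212.0), (250, -200.1, 210.0), (252, -202.1, 206.0), (254, -201.8, 204.0), (256, -199.4, 203.0), (258, -201.2, 199.0), (260, -200.7, 197.0), (262, 51.7, 320.0)]
w1 232 [(248, -202.2, 212.0), (250, -201.3, 210.0), (252, -202.0, 207.0), (254, 44.6, 321.0), (256, 46.7, 321.0), (258, 48.1, 320.0), (260, 49.6, 320.0), (262, 51.2, 320.0)]
w1 238 [(248, -201.2, 213.0), (250, -201.1, 211.0), (252, -200.7, 209.0), (254, 43.4, 320.0), (256, 46.3, 321.0), (258, 48.1, 321.0), (260, 49.7, 321.0), (262, 50.7, 320.0)]
w1 325 [(248, -200.9, 225.0), (250, -200.7, 223.0), (252, -200.9, 220.0), (254, 45.4, 325.0), (256, 46.4, 325.0), (258, 48.6, 325.0), (260, 49.0, 324.0), (262, 52.0, 325.0)]
w1 332 [(248, -157.9, 244.0), (250, -157.0, 242.0), (252, -157.1, 240.0), (254, 43.9, 325.0), (256, 46.0, 325.0), (258, 47.7, 325.0), (260, 49.8, 325.0), (262, 52.0, 325.0)]
w1 338 [(248, -128.8, 257.0), (250, -129.7, 254.0), (252, -129.1, 253.0), (254, -127.8, 251.0), (256, -129.7, 249.0), (258, -128.3, 247.0), (260, -129.4, 245.0), (262, 51.2, 325.0)]
now 270 [(248, -29.0, 295.0), (250, -28.4, 294.0), (252, -29.7, 292.0), (254, 44.3, 324.0), (256, 46.3, 324.0), (258, 47.8, 324.0), (260, 50.4, 324.0), (262, 51.1, 324.0)]
now 276 [(248, -27.3, 296.0), (250, -28.9, 294.0), (252, -28.7, 293.0), (254, 43.8, 324.0), (256, 45.4, 324.0), (258, 48.4, 324.0), (260, 49.8, 324.0), (262, 51.6, 324.0)]
now 290 [(248, -28.5, 296.0), (250, -28.4, 295.0), (252, -28.5, 294.0), (254, 44.2, 325.0), (256, 46.5, 325.0), (258, 48.9, 325.0), (260, 50.0, 325.0), (262, 51.7, 325.0)]
now 296 [(248, -29.0, 296.0), (250, -28.2, 296.0), (252, -27.5, 295.0), (254, 43.6, 325.0), (256, 46.5, 325.0), (258, 47.3, 325.0), (260, 50.4, 326.0), (262, 50.5, 325.0)]
```

The fingertips sit about 43 mm above the reported TCP, measured at two openings, and the fingers passed over the bar without touching it. I'll aim with that offset and approach gently.

move_arm(motion=[{"travel": [0,0,5],"roll": 0},{"travel": [10,1,5],"roll": 0},{"travel": [21,2,5],"roll": 0},{"travel": [21,2,0],"roll": 0},{"travel": [21,2,-5],"roll": 0},{"travel": [21,2,-10],"roll": 0},{"travel": [21,2,-15],"roll": 0},{"travel": [21,2,-20],"roll": 0},{"travel": [21,2,-20],"roll": 0}], fingers=30)

```text
t: 5.8
tcp_pos: [536.4, 315.8, 7.1]
tcp_rot: [[-0.123, 0.992, -0.002], [0.992, 0.123, -0.001], [-0.001, -0.002, -1.0]]
ft_force: [-0.3, 0.2, 1.2]
grip_width: 0.348
gripper_force: 0.0
```

move_arm(motion=[{"travel": [0,0,-7],"roll": 0},{"travel": [0,0,-14],"roll": 0},{"travel": [0,0,-20],"roll": 0},{"travel": [0,0,-20],"roll": 0}])

```text
t: 6.2
tcp_pos: [543.1, 317.2, -6.8]
tcp_rot: [[-0.122, 0.992, 0.011], [0.992, 0.122, 0.003], [0.001, 0.011, -1.0]]
ft_force: [1.9, -3.8, 17.8]
grip_width: 0.353
gripper_force: 7.4
```

move_arm(motion=[{"travel": [0,0,0],"roll": 0},{"travel": [0,0,0],"roll": 0},{"travel": [0,0,0],"roll": 0},{"travel": [0,0,0],"roll": 0},{"travel": [0,0,0],"roll": 0}], fingers=0)

```text
t: 6.7
tcp_pos: [538.7, 316.5, -10.2]
tcp_rot: [[-0.123, 0.992, 0.002], [0.992, 0.123, 0.001], [0.0, 0.003, -1.0]]
ft_force: [-0.4, -1.0, 9.7]
grip_width: 0.103
gripper_force: 58.5
```

move_arm(motion=[{"travel": [0,0,3],"roll": 0},{"travel": [-6,-0.7,3],"roll": 0},{"travel": [-14,-1.7,3],"roll": 0},{"travel": [-22,-2.7,3],"roll": 0},{"travel": [-30,-3.7,3],"roll": 0},{"travel": [-38,-4.7,3],"roll": 0},{"travel": [-46,-5.7,3],"roll": 0},{"travel": [-54,-6.6,3],"roll": 0},{"travel": [-62,-7.6,3],"roll": 0},{"travel": [-70,-8.6,3],"roll": 0},{"travel": [-70,-8.6,3],"roll": 0}])

```text
t: 7.8
tcp_pos: [464.0, 307.0, -10.0]
tcp_rot: [[-0.123, 0.992, -0.004], [0.992, 0.123, -0.001], [-0.001, -0.004, -1.0]]
ft_force: [-2.1, 4.9, -14.1]
grip_width: 0.102
gripper_force: 58.5
```

move_arm(motion=[{"travel": [-8,-1,0],"roll": 0},{"travel": [-16,-2,0],"roll": 0},{"travel": [-24,-3,0],"roll": 0},{"travel": [-30,-3.7,0],"roll": 0},{"travel": [-34,-4.2,0],"roll": 0},{"travel": [-34,-4.2,0],"roll": 0}])

```text
t: 8.4
tcp_pos: [430.4, 302.9, -10.0]
tcp_rot: [[-0.123, 0.992, -0.004], [0.992, 0.123, -0.001], [-0.0, -0.004, -1.0]]
ft_force: [-2.2, 5.6, -14.1]
grip_width: 0.105
gripper_force: 59.9
```

move_arm(motion=[{"travel": [-3,-0.4,-1.5],"roll": 0},{"travel": [-6,-0.7,-1.5],"roll": 0},{"travel": [-6,-0.7,-1.5],"roll": 0}])

```text
t: 8.7
tcp_pos: [426.5, 302.4, -10.1]
tcp_rot: [[-0.123, 0.992, -0.001], [0.992, 0.123, -0.0], [-0.0, -0.001, -1.0]]
ft_force: [-1.8, 2.5, -7.4]
grip_width: 0.099
gripper_force: 60.6
```

move_arm(motion=[{"travel": [3,0.4,0],"roll": 0},{"travel": [3,0.4,0],"roll": 0},{"travel": [3,0.4,0],"roll": 0},{"travel": [3,0.4,10],"roll": 0},{"travel": [3,0.4,25],"roll": 0},{"travel": [3,0.4,45],"roll": 0},{"travel": [3,0.4,80],"roll": 0},{"travel": [3,0.4,120],"roll": 0},{"travel": [5,-20,165],"roll": 0},{"travel": [10,-60,190],"roll": 0},{"travel": [10,-105,205],"roll": 0.1},{"travel": [15,-155,210],"roll": 0.2}], fingers=30)

```text
t: 9.9
tcp_pos: [443.6, 147.4, 204.3]
tcp_rot: [[-0.323, 0.946, 0.007], [0.946, 0.323, 0.001], [-0.001, 0.006, -1.0]]
ft_force: [2.3, -0.8, -0.1]
grip_width: 0.356
gripper_force: 0.0
```

move_arm(motion=[{"travel": [0,-48,0],"roll": 0.05},{"travel": [5,-96,0],"roll": 0.1},{"travel": [10,-144,0],"roll": 0.2},{"travel": [15,-192,0],"roll": 0.3},{"travel": [20,-240,0],"roll": 0.37},{"travel": [20,-288,0],"roll": 0.37},{"travel": [25,-336,0],"roll": 0.37},{"travel": [25,-384,0],"roll": 0.37},{"travel": [25,-432,0],"roll": 0.37},{"travel": [25,-443,0],"roll": 0.37},{"travel": [25,-443,0],"roll": 0.37},{"travel": [25,-443,0],"roll": 0.37}], fingers=50)

```text
t: 11.1
tcp_pos: [467.4, -294.0, 200.5]
tcp_rot: [[-0.639, 0.769, 0.0], [0.769, 0.639, 0.0], [0.0, 0.001, -1.0]]
ft_force: [-0.4, -0.1, -0.9]
grip_width: 0.588
gripper_force: 0.0
```

```bash
python3 - <<'E'
from h import *
s=telemetry.observe();c=camera_params('wrist'); im,d=get_image('wrist'); P=cloud(c,d); np.savez('pics/w4.npz',P=P,im=im)
print(s['t'],s['tcp_pos'],s['tcp_rot'][:,1],s['joint_pos'])
cv2.imwrite('pics/w4.png',im[:,:,::-1])
it,dt=get_image('top'); np.savez('pics/t4.npz',im=it,d=dt); ct=camera_params('top')
cv2.imwrite('pics/v4.png',np.hstack([cv2.resize(im,(400,300)),cv2.resize(it[120:270,20:220],(400,300))])[:,:,::-1])
h=cv2.cvtColor(im,cv2.COLOR_RGB2HSV); m=((h[...,1]>120)&(h[...,2]>40)&(h[...,0]<20)&(P[...,2]<35)&(P[...,2]>10)).astype(np.uint8)
n,l,st,ce=cv2.connectedComponentsWithStats(m)
for i in range(1,n):
    if st[i,4]<400: continue
    v,u=np.nonzero(l==i); p=plane(c,u,v,17.)[:,:2]; w,V=np.linalg.eigh(np.cov(p.T))
    print(st[i],p.mean(0).round(1),(4*np.sqrt(w)).round(1),np.degrees(np.arctan2(V[1,0],V[0,0])).round(1))
E
```

```text
11.1 [ 467.36482184 -293.98170886  200.48069545] [7.69376313e-01 6.38795553e-01 5.74737134e-04] [-4.03774375e+01  2.34584849e+00  9.79096707e+01  3.35669693e-02
  7.97421988e+01 -8.00854886e+01]
[ 380    0   58   40 1921] [ 466.1 -118. ] [34.5 52.9] -47.3
[ 446   68   57   52 2308] [ 560.8 -124. ] [47.9 52.4] -47.6
[ 306   74   52   53 2117] [ 461.6 -214.1] [47.5 48.9] -55.6
[ 231  147   35   48 1303] [ 444.1 -317.7] [34.3 50.7] -134.4
[ 290  216   33   45 1154] [ 535.4 -334. ] [34.6 52.1] -142.0
[  86  283   64   38 1052] [ 422.9 -527. ] [24.8 78.4] -79.4
```

View pics/v4.png

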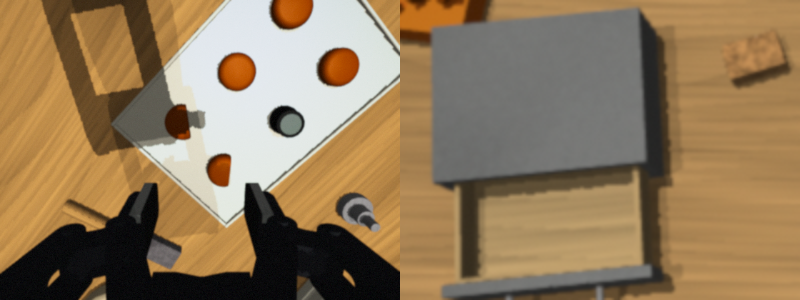

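Left panel (wrist view): the two broken stones are at (178,122) and (219,170), each with its break on the right. Right panel (top view): the drawer is open, and its floor runs from about (480,195) to (640,270).

```bash
python3 - <<'E'
from h import *
z=np.load('pics/w4.npz');P=z['P'];im=z['im'];c=camera_params('wrist')
h=cv2.cvtColor(im,cv2.COLOR_RGB2HSV); m=((h[...,1]>120)&(h[...,2]>40)&(h[...,0]<20)&(P[...,2]<35)&(P[...,2]>10)).astype(np.uint8)
n,l,st,ce=cv2.connectedComponentsWithStats(m)
for i in range(1,n):
    if st[i,4] not in(1303,1154): continue
    x,y,w,hh,_=st[i]; rr=np.arange(y+10,y+hh-10)
    R=np.array([np.nonzero(l[r]==i)[0].max()+.5 for r in rr]); L=np.array([np.nonzero(l[r]==i)[0].min()-.5 for r in rr])
    p=plane(c,R,rr,23.)[:,:2]; w_,V=np.linalg.eigh(np.cov(p.T)); nn=V[:,0]*np.sign(V[0,0])
    ct=cv2.findContours((l==i).astype(np.uint8),0,1)[0][0][:,0]
    q=plane(c,ct[:,0],ct[:,1],14.)[:,:2]; t=np.array([-nn[1],nn[0]])
    print('stone',st[i][:4],'normal deg',np.degrees(np.arctan2(nn[1],nn[0])).round(1),'res',np.sqrt(w_[0]).round(2),'break at',(p@nn).mean().round(1),'far',(q@nn).min().round(1),'tang',(q@t).min().round(1),(q@t).max().round(1))
    b=(p@nn).mean(); tm=((q@t).min()+(q@t).max())/2
    print(' grip centre',(nn*(b-16.5)+t*tm).round(1))
T=np.load('pics/t4.npz');d=T['d'];ct=camera_params('top');P=cloud(ct,d)
t=np.array([.9925,.122]);nv=np.array([-.122,.9925])
S=P[195:270,40:160].reshape(-1,3); A=S[:,:2]@t;B=S[:,:2]@nv
for nm,lo,hi in(('floor',17,28),('rim',58,68),('panel',69,78),('bar',45,56)):
    k=(S[:,2]>lo)&(S[:,2]<hi); print(nm,k.sum(),'along',np.percentile(A[k],[2,50,98]).round(0),'lat',np.percentile(B[k],[2,50,98]).round(0))
E
```

```text
stone [231 147  35  48] normal deg 47.2 res 0.36 break at 84.3 far 51.0 tang -566.6 -517.6
 grip centre [ 443.7 -318.8]
stone [290 216  33  45] normal deg 36.0 res 0.28 break at 251.3 far 219.3 tang -611.1 -560.8
 grip centre [ 534.4 -336. ]
floor 3873 along [528. 583. 640.] lat [144. 253. 345.]
rim 621 along [500. 527. 631.] lat [130. 253. 354.]
panel 700 along [501. 509. 631.] lat [132. 240. 357.]
bar 293 along [490. 551. 643.] lat [128. 276. 357.]
```

move_arm(motion=[{"travel": [30,-20,-30],"roll": -0.06},{"travel": [67,-42,-60],"roll": -0.065},{"travel": [67,-42,-100],"roll": -0.065},{"travel": [67,-42,-140],"roll": -0.065},{"travel": [67,-42,-175],"roll": -0.065},{"travel": [67,-42,-195],"roll": -0.065},{"travel": [67,-42,-210],"roll": -0.065},{"travel": [67,-42,-220],"roll": -0.065},{"travel": [67,-42,-220],"roll": -0.065}], fingers=50)

```text
t: 12.1
tcp_pos: [534.2, -335.8, -20.8]
tcp_rot: [[-0.588, 0.809, -0.001], [0.809, 0.588, 0.001], [0.001, -0.0, -1.0]]
ft_force: [-0.0, -0.1, -0.3]
grip_width: 0.586
gripper_force: 0.0
```

move_arm(motion=[{"travel": [0,0,-4],"roll": 0},{"travel": [0,0,-8],"roll": 0},{"travel": [0,0,-12],"roll": 0},{"travel": [0,0,-12],"roll": 0}])

```text
t: 12.5
tcp_pos: [534.1, -336.8, -32.4]
tcp_rot: [[-0.587, 0.809, -0.0], [0.809, 0.587, 0.0], [0.0, -0.0, -1.0]]
ft_force: [-0.4, 0.6, 0.4]
grip_width: 0.589
gripper_force: 0.0
```

move_arm(motion=[{"travel": [0,0,-2],"roll": 0},{"travel": [0,0,-2],"roll": 0}])

```text
t: 12.7
tcp_pos: [534.3, -336.9, -34.3]
tcp_rot: [[-0.587, 0.809, -0.0], [0.809, 0.587, 0.0], [0.0, -0.0, -1.0]]
ft_force: [-0.5, 1.0, -0.2]
grip_width: 0.586
gripper_force: 0.0
```

move_arm(motion=[{"travel": [0,0,0],"roll": 0},{"travel": [0,0,0],"roll": 0},{"travel": [0,0,0],"roll": 0},{"travel": [0,0,0],"roll": 0},{"travel": [0,0,0],"roll": 0}], fingers=20)

```text
t: 13.2
tcp_pos: [534.7, -337.2, -33.7]
tcp_rot: [[-0.588, 0.809, 0.001], [0.809, 0.588, -0.001], [-0.001, 0.0, -1.0]]
ft_force: [0.8, 1.1, 3.7]
grip_width: 0.363
gripper_force: 59.9
```

move_arm(motion=[{"travel": [0,0,4],"roll": 0},{"travel": [0,0,10],"roll": 0},{"travel": [0,0,20],"roll": 0},{"travel": [0,0,35],"roll": 0}])

```text
t: 13.6
tcp_pos: [533.6, -336.4, 1.0]
tcp_rot: [[-0.587, 0.809, -0.001], [0.809, 0.587, 0.001], [0.002, -0.001, -1.0]]
ft_force: [0.6, -0.4, -0.1]
grip_width: 0.362
gripper_force: 59.3
```

move_arm(motion=[{"travel": [0,8,25],"roll": 0},{"travel": [0,25,55],"roll": 0},{"travel": [0,50,85],"roll": 0},{"travel": [0,85,105],"roll": -0.05},{"travel": [0,125,110],"roll": -0.1},{"travel": [0,168,110],"roll": -0.15},{"travel": [0,211,110],"roll": -0.2},{"travel": [0,254,110],"roll": -0.25},{"travel": [0,297,110],"roll": -0.3},{"travel": [0,340,110],"roll": -0.35},{"travel": [0,383,110],"roll": -0.4},{"travel": [0,426,110],"roll": -0.45}])

```text
t: 14.8
tcp_pos: [534.6, 90.8, 112.5]
tcp_rot: [[-0.175, 0.985, 0.002], [0.985, 0.175, -0.0], [-0.0, 0.002, -1.0]]
ft_force: [0.7, -0.5, 0.4]
grip_width: 0.362
gripper_force: 59.4
```

move_arm(motion=[{"travel": [0,43,0],"roll": -0.03},{"travel": [0,86,0],"roll": -0.056},{"travel": [0,129,0],"roll": -0.056},{"travel": [0,170,0],"roll": -0.056},{"travel": [1,205,0],"roll": -0.056},{"travel": [2,235,0],"roll": -0.056},{"travel": [2,253,0],"roll": -0.056},{"travel": [2,262,0],"roll": -0.056},{"travel": [2,263,0],"roll": -0.056},{"travel": [2,263,0],"roll": -0.056}])

```text
t: 15.8
tcp_pos: [536.5, 351.1, 110.9]
tcp_rot: [[-0.121, 0.993, -0.0], [0.993, 0.121, -0.001], [-0.001, -0.0, -1.0]]
ft_force: [-0.0, 0.5, -1.1]
grip_width: 0.363
gripper_force: 59.4
```

move_arm(motion=[{"travel": [0,1,-15],"roll": 0},{"travel": [0,1,-40],"roll": 0},{"travel": [0,1,-70],"roll": 0},{"travel": [0,1,-95],"roll": 0},{"travel": [0,1,-110],"roll": 0},{"travel": [0,1,-118],"roll": 0},{"travel": [0,1,-122],"roll": 0},{"travel": [0,1,-124],"roll": 0},{"travel": [0,1,-125],"roll": 0},{"travel": [0,1,-125],"roll": 0}])

```text
t: 16.8
tcp_pos: [537.1, 353.5, -13.1]
tcp_rot: [[-0.122, 0.993, 0.002], [0.993, 0.122, 0.001], [0.001, 0.002, -1.0]]
ft_force: [-0.2, 0.4, 0.1]
grip_width: 0.366
gripper_force: 59.4
```

move_arm(motion=[{"travel": [0,0,-0.7],"roll": 0},{"travel": [0,0,-1.4],"roll": 0},{"travel": [0,0,-1.4],"roll": 0}])

```text
t: 17.1
tcp_pos: [536.4, 353.2, -15.4]
tcp_rot: [[-0.122, 0.993, 0.0], [0.993, 0.122, 0.0], [0.0, 0.0, -1.0]]
ft_force: [0.3, 0.6, -0.0]
grip_width: 0.364
gripper_force: 59.4
```

move_arm(motion=[{"travel": [0,0,-0.5],"roll": 0},{"travel": [0,0,-1],"roll": 0},{"travel": [0,0,-1],"roll": 0}])

```text
t: 17.4
tcp_pos: [536.3, 353.1, -16.6]
tcp_rot: [[-0.122, 0.993, -0.0], [0.993, 0.122, -0.0], [-0.0, -0.0, -1.0]]
ft_force: [-0.5, 0.6, -0.6]
grip_width: 0.365
gripper_force: 59.4
```

move_arm(motion=[{"travel": [0,0,-0.5],"roll": 0},{"travel": [0,0,-0.5],"roll": 0}])

```text
t: 17.6
tcp_pos: [536.5, 353.1, -16.7]
tcp_rot: [[-0.122, 0.993, 0.0], [0.993, 0.122, 0.0], [0.0, 0.0, -1.0]]
ft_force: [-0.7, -1.0, 2.0]
grip_width: 0.363
gripper_force: 59.7
```

move_arm(motion=[{"travel": [0,0,-0.5],"roll": 0},{"travel": [0,0,-0.5],"roll": 0}])

```text
t: 17.8
tcp_pos: [537.0, 353.2, -16.7]
tcp_rot: [[-0.122, 0.993, 0.001], [0.993, 0.122, 0.0], [0.0, 0.001, -1.0]]
ft_force: [-1.4, -1.2, 5.6]
grip_width: 0.366
gripper_force: 60.1
```

move_arm(motion=[{"travel": [0,0,0],"roll": 0},{"travel": [0,0,0],"roll": 0},{"travel": [0,0,0.5],"roll": 0},{"travel": [0,0,5],"roll": 0},{"travel": [0,0,15],"roll": 0},{"travel": [0,0,35],"roll": 0},{"travel": [0,0,70],"roll": 0},{"travel": [0,-10,105],"roll": 0},{"travel": [-10,-40,130],"roll": 0},{"travel": [-20,-80,140],"roll": 0.05},{"travel": [-30,-125,140],"roll": 0.1},{"travel": [-40,-170,140],"roll": 0.15}], fingers=50)

```text
t: 19.0
tcp_pos: [497.5, 182.0, 124.7]
tcp_rot: [[-0.271, 0.962, 0.005], [0.962, 0.271, 0.001], [-0.001, 0.005, -1.0]]
ft_force: [0.8, -0.7, -0.1]
grip_width: 0.587
gripper_force: 0.0
```

move_arm(motion=[{"travel": [-5,-45,0],"roll": 0.05},{"travel": [-10,-90,0],"roll": 0.1},{"travel": [-15,-135,0],"roll": 0.15},{"travel": [-20,-180,0],"roll": 0.2},{"travel": [-25,-225,0],"roll": 0.25},{"travel": [-30,-270,0],"roll": 0.3},{"travel": [-35,-315,0],"roll": 0.37},{"travel": [-40,-360,0],"roll": 0.44},{"travel": [-45,-405,0],"roll": 0.5},{"travel": [-50,-450,0],"roll": 0.55},{"travel": [-52,-490,0],"roll": 0.55},{"travel": [-53,-502,0],"roll": 0.55}])

```text
t: 20.2
tcp_pos: [443.4, -323.8, 124.1]
tcp_rot: [[-0.73, 0.683, 0.002], [0.683, 0.73, -0.004], [-0.004, -0.001, -1.0]]
ft_force: [1.0, 0.8, 0.6]
grip_width: 0.587
gripper_force: 0.0
```

```bash
python3 - <<'E'
from h import *
s=telemetry.observe(); print(s['t'],s['tcp_pos'],np.degrees(np.arctan2(s['tcp_rot'][1][1],s['tcp_rot'][0][1])))
print('need',[443.7-s['tcp_pos'][0],-318.8-s['tcp_pos'][1]])
it,dt=get_image('top'); c=camera_params('top');P=cloud(c,dt)
h=cv2.cvtColor(it,cv2.COLOR_RGB2HSV); m=((h[...,1]>140)&(h[...,0]<14)&(h[...,2]>50)).astype(np.uint8)[195:260,40:150]
n,l,st,ce=cv2.connectedComponentsWithStats(m)
t=np.array([.9925,.122]);nv=np.array([-.122,.9925])
for i in range(1,n):
    if st[i,4]>50: u,v=ce[i]+[40,195]; p=plane(c,u,v,34.)[:2]; print(st[i,4],p,p@t,p@nv,'z',np.median(P[195:260,40:150][l==i][:,2]))
cv2.imwrite('pics/t5.png',cv2.resize(it[130:260,20:180],(640,520))[:,:,::-1])
E
```

```text
20.2 [ 443.39587829 -323.7901328   124.10626399] 46.88919791434453
need [np.float64(0.3041217124297759), np.float64(4.990132802364201)]
248 [533.60174581 350.48347977] 572.35871724781 282.75544067894265 z 38.9437782616036
```

View pics/t5.png

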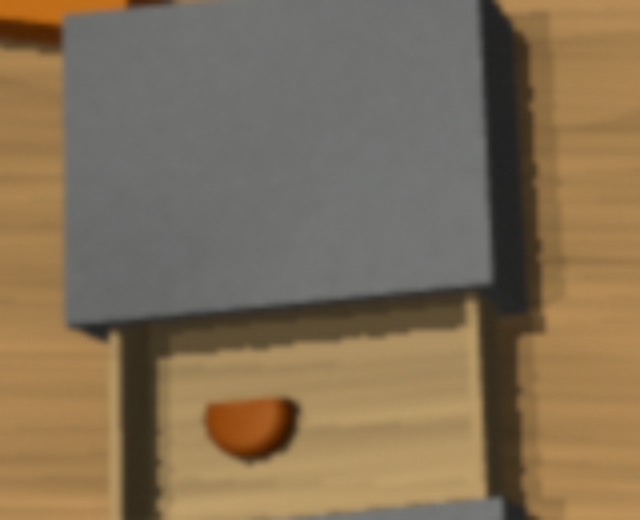

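The stone lies flat in the drawer, at (250,428) in the crop. Next is the second stone.

move_arm(motion=[{"travel": [0,0,-30],"roll": 0},{"travel": [0,0,-70],"roll": 0},{"travel": [0,0,-105],"roll": 0},{"travel": [0,0,-125],"roll": 0},{"travel": [0,0,-137],"roll": 0},{"travel": [0,0,-142],"roll": 0},{"travel": [0,0,-142],"roll": 0}], fingers=50)

```text
t: 20.95
tcp_pos: [443.8, -318.7, -19.1]
tcp_rot: [[-0.733, 0.68, 0.0], [0.68, 0.733, -0.0], [-0.0, 0.0, -1.0]]
ft_force: [-0.4, -0.7, 0.6]
grip_width: 0.586
gripper_force: 0.0
```

move_arm(motion=[{"travel": [0,0,-5],"roll": 0},{"travel": [0,0,-10],"roll": 0},{"travel": [0,0,-14],"roll": 0},{"travel": [0,0,-14],"roll": 0}])

```text
t: 21.35
tcp_pos: [443.0, -318.6, -34.0]
tcp_rot: [[-0.732, 0.681, -0.001], [0.681, 0.732, 0.001], [0.001, 0.0, -1.0]]
ft_force: [-0.8, -0.7, -0.3]
grip_width: 0.584
gripper_force: 0.0
```

move_arm(motion=[{"travel": [0,0,0],"roll": 0},{"travel": [0,0,0],"roll": 0},{"travel": [0,0,0],"roll": 0},{"travel": [0,0,0],"roll": 0},{"travel": [0,0,0],"roll": 0}], fingers=20)

```text
t: 21.85
tcp_pos: [443.7, -319.2, -33.1]
tcp_rot: [[-0.733, 0.681, 0.001], [0.681, 0.733, -0.001], [-0.001, 0.0, -1.0]]
ft_force: [0.6, 0.1, 2.9]
grip_width: 0.359
gripper_force: 59.9
```

move_arm(motion=[{"travel": [0,0,4],"roll": 0},{"travel": [0,0,10],"roll": 0},{"travel": [0,0,20],"roll": 0},{"travel": [0,0,35],"roll": 0}])

```text
t: 22.25
tcp_pos: [442.7, -318.3, 1.7]
tcp_rot: [[-0.733, 0.681, -0.001], [0.681, 0.733, 0.001], [0.002, -0.0, -1.0]]
ft_force: [0.1, -0.3, -0.1]
grip_width: 0.359
gripper_force: 59.3
```

move_arm(motion=[{"travel": [2,8,25],"roll": 0},{"travel": [5,25,55],"roll": 0},{"travel": [10,50,85],"roll": -0.03},{"travel": [18,85,105],"roll": -0.08},{"travel": [26,125,110],"roll": -0.14},{"travel": [34,168,110],"roll": -0.2},{"travel": [42,211,110],"roll": -0.27},{"travel": [50,254,110],"roll": -0.34},{"travel": [58,297,110],"roll": -0.41},{"travel": [66,340,110],"roll": -0.48},{"travel": [74,383,110],"roll": -0.55},{"travel": [82,426,110],"roll": -0.62}])

```text
t: 23.45
tcp_pos: [525.8, 109.0, 113.1]
tcp_rot: [[-0.198, 0.98, 0.002], [0.98, 0.198, -0.0], [-0.0, 0.002, -1.0]]
ft_force: [1.2, -1.6, 0.6]
grip_width: 0.363
gripper_force: 59.4
```

move_arm(motion=[{"travel": [7,43,0],"roll": -0.05},{"travel": [12,83,0],"roll": -0.08},{"travel": [16,118,0],"roll": -0.082},{"travel": [18,145,0],"roll": -0.082},{"travel": [19,162,0],"roll": -0.082},{"travel": [19.5,169,0],"roll": -0.082},{"travel": [19.5,170.5,0],"roll": -0.082},{"travel": [19.5,170.5,0],"roll": -0.082},{"travel": [19.5,170.5,0],"roll": -0.082}])

```text
t: 24.35
tcp_pos: [544.9, 276.4, 111.5]
tcp_rot: [[-0.118, 0.993, -0.0], [0.993, 0.118, -0.0], [-0.0, -0.0, -1.0]]
ft_force: [-0.5, -0.1, -0.1]
grip_width: 0.362
gripper_force: 59.4
```

move_arm(motion=[{"travel": [0,1,-15],"roll": 0},{"travel": [0,1,-40],"roll": 0},{"travel": [0,1,-70],"roll": 0},{"travel": [0,1,-95],"roll": 0},{"travel": [0,1,-110],"roll": 0},{"travel": [0,1,-118],"roll": 0},{"travel": [0,1,-122],"roll": 0},{"travel": [0,1,-124],"roll": 0},{"travel": [0,1,-125.5],"roll": 0},{"travel": [0,1,-126],"roll": 0},{"travel": [0,1,-126],"roll": 0}])

```text
t: 25.45
tcp_pos: [545.4, 278.9, -13.8]
tcp_rot: [[-0.12, 0.993, 0.001], [0.993, 0.12, 0.0], [0.0, 0.001, -1.0]]
ft_force: [1.1, -0.4, -0.3]
grip_width: 0.359
gripper_force: 59.4
```

move_arm(motion=[{"travel": [0,0,-0.5],"roll": 0},{"travel": [0,0,-1],"roll": 0},{"travel": [0,0,-1],"roll": 0}])

```text
t: 25.75
tcp_pos: [544.8, 278.6, -15.5]
tcp_rot: [[-0.12, 0.993, 0.0], [0.993, 0.12, 0.0], [0.0, 0.0, -1.0]]
ft_force: [-0.8, -0.5, 0.0]
grip_width: 0.364
gripper_force: 59.4
```

move_arm(motion=[{"travel": [0,0,-0.5],"roll": 0},{"travel": [0,0,-0.5],"roll": 0}])

```text
t: 25.95
tcp_pos: [544.9, 278.6, -16.0]
tcp_rot: [[-0.12, 0.993, 0.0], [0.993, 0.12, 0.0], [0.0, 0.0, -1.0]]
ft_force: [0.6, -0.4, -0.0]
grip_width: 0.362
gripper_force: 59.5
```

move_arm(motion=[{"travel": [0,0,-0.5],"roll": 0},{"travel": [0,0,-0.5],"roll": 0}])

```text
t: 26.15
tcp_pos: [545.1, 278.7, -16.1]
tcp_rot: [[-0.12, 0.993, 0.0], [0.993, 0.12, 0.0], [0.0, 0.0, -1.0]]
ft_force: [-0.5, -1.2, 3.7]
grip_width: 0.364
gripper_force: 59.8
```

move_arm(motion=[{"travel": [0,0,-0.4],"roll": 0},{"travel": [0,0,-0.4],"roll": 0}])

```text
t: 26.35
tcp_pos: [545.6, 278.7, -16.1]
tcp_rot: [[-0.12, 0.993, 0.001], [0.993, 0.12, 0.0], [0.0, 0.001, -1.0]]
ft_force: [-0.6, -1.4, 5.3]
grip_width: 0.362
gripper_force: 60.2
```

move_arm(motion=[{"travel": [0,0,0],"roll": 0},{"travel": [0,0,0],"roll": 0},{"travel": [0,0,0.5],"roll": 0},{"travel": [0,0,5],"roll": 0},{"travel": [0,0,15],"roll": 0},{"travel": [0,0,35],"roll": 0},{"travel": [0,0,70],"roll": 0},{"travel": [-10,2,100],"roll": 0},{"travel": [-40,5,115],"roll": 0},{"travel": [-80,10,115],"roll": 0},{"travel": [-120,14,115],"roll": 0},{"travel": [-153,18,115],"roll": 0}], fingers=50)

```text
t: 27.55
tcp_pos: [390.9, 297.0, 99.3]
tcp_rot: [[-0.12, 0.993, 0.002], [0.993, 0.12, 0.001], [0.001, 0.002, -1.0]]
ft_force: [-0.5, -0.0, -0.7]
grip_width: 0.588
gripper_force: 0.0
```

move_arm(motion=[{"travel": [0,0,0],"roll": 0},{"travel": [0,0,0],"roll": 0},{"travel": [0,0,0],"roll": 0}], fingers=0)

```text
t: 27.85
tcp_pos: [393.5, 297.0, 99.1]
tcp_rot: [[-0.119, 0.993, 0.002], [0.993, 0.119, 0.001], [0.001, 0.003, -1.0]]
ft_force: [0.1, 0.1, -0.2]
grip_width: 0.082
gripper_force: 0.0
```

```bash
python3 - <<'E'
from h import *
s=telemetry.observe(); print(s['t'],s['tcp_pos'])
c=camera_params('wrist'); im,d=get_image('wrist'); P=cloud(c,d)
cv2.imwrite('pics/w6.png',im[:,:,::-1])
t=np.array([.9925,.122]);nv=np.array([-.122,.9925])
k=(P[...,2]>44)&(P[...,2]<55); k[:,400:]=0; q=P[k][:,:2]; A=q@t;B=q@nv; print('bar along',np.percentile(A,[5,25,50,75,95]).round(1),'lat',np.percentile(B,[2,50,98]).round(0), 'tcp',s['tcp_pos'][:2]@t,s['tcp_pos'][:2]@nv)
E
```

```text
27.85 [393.46334366 296.95795858  99.14586282]
bar along [458.  461.3 465.8 488.2 498. ] lat [186. 256. 308.] tcp 426.7412395317806 246.7282459637164
```

View pics/w6.png

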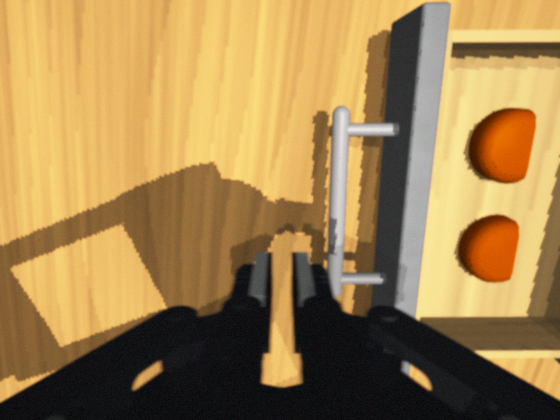

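Both stones lie flat side by side at (503,145) and (490,248), with the bar at column 340. Next I'll descend in front of the bar and push.

move_arm(motion=[{"travel": [0,0,-30],"roll": 0},{"travel": [0,0,-65],"roll": 0},{"travel": [0,0,-92],"roll": 0},{"travel": [0,0,-105],"roll": 0},{"travel": [0,0,-107],"roll": 0},{"travel": [4,0.5,-107],"roll": 0},{"travel": [9,1.1,-107],"roll": 0},{"travel": [14,1.7,-107],"roll": 0},{"travel": [18,2.2,-107],"roll": 0},{"travel": [22,2.7,-107],"roll": 0},{"travel": [26,3.2,-107],"roll": 0},{"travel": [30,3.7,-107],"roll": 0}], fingers=0)

```text
t: 29.1
tcp_pos: [422.0, 300.4, -8.9]
tcp_rot: [[-0.12, 0.993, -0.0], [0.993, 0.12, 0.0], [0.0, -0.0, -1.0]]
ft_force: [-0.7, 0.1, 1.3]
grip_width: 0.001
gripper_force: 0.6
```

move_arm(motion=[{"travel": [5,0.6,0],"roll": 0},{"travel": [10,1.2,0],"roll": 0},{"travel": [15,1.8,0],"roll": 0},{"travel": [21,2.6,0],"roll": 0},{"travel": [27,3.3,0],"roll": 0},{"travel": [33,4.1,0],"roll": 0},{"travel": [39,4.8,0],"roll": 0},{"travel": [45,5.5,0],"roll": 0},{"travel": [51,6.3,0],"roll": 0},{"travel": [57,7,0],"roll": 0},{"travel": [63,7.7,0],"roll": 0},{"travel": [69,8.5,0],"roll": 0}])

```text
t: 30.3
tcp_pos: [491.3, 308.9, -9.0]
tcp_rot: [[-0.12, 0.993, -0.0], [0.993, 0.12, -0.0], [-0.0, -0.0, -1.0]]
ft_force: [-2.0, 0.9, 0.2]
grip_width: 0.002
gripper_force: 0.6
```

move_arm(motion=[{"travel": [5,0.6,0],"roll": 0},{"travel": [10,1.2,0],"roll": 0},{"travel": [15,1.8,0],"roll": 0},{"travel": [20,2.5,0],"roll": 0},{"travel": [25,3.1,0],"roll": 0},{"travel": [30,3.7,0],"roll": 0},{"travel": [35,4.3,0],"roll": 0},{"travel": [38,4.7,0],"roll": 0},{"travel": [40,4.9,0],"roll": 0},{"travel": [40,4.9,0],"roll": 0}])

```text
t: 31.3
tcp_pos: [528.3, 313.3, -9.0]
tcp_rot: [[-0.12, 0.993, -0.006], [0.993, 0.12, -0.002], [-0.001, -0.006, -1.0]]
ft_force: [-10.7, -1.4, 8.4]
grip_width: -0.003
gripper_force: 5.7
```

move_arm(motion=[{"travel": [2,0.2,0],"roll": 0},{"travel": [4,0.5,0],"roll": 0},{"travel": [6,0.7,0],"roll": 0},{"travel": [8,1,0],"roll": 0},{"travel": [8,1,0],"roll": 0}])

```text
t: 31.8
tcp_pos: [528.0, 313.2, -9.2]
tcp_rot: [[-0.121, 0.992, -0.022], [0.993, 0.121, -0.006], [-0.003, -0.022, -1.0]]
ft_force: [-38.9, -7.7, 32.2]
grip_width: -0.003
gripper_force: 20.8
```

```bash
python3 - <<'E'
from h import *
s=telemetry.observe(); c=camera_params('wrist'); im,d=get_image('wrist'); P=cloud(c,d)
t=np.array([.9925,.122]);nv=np.array([-.122,.9925])
k=(P[...,2]>69)&(P[...,2]<77);k[240:]=0; A=P[k][:,:2]@t; print('panel top along',np.percentile(A,[5,50,95]).round(1))
k=(P[...,2]>81)&(P[...,2]<89);k[240:]=0; A=P[k][:,:2]@t; print('unit edge',np.percentile(A,[1,3,5]).round(1),'tcp',s['tcp_pos'][:2]@t)
E
```

```text
panel top along [616.2 623.3 631.2]
unit edge [630.  630.2 630.3] tcp 562.2851646206682
```

The drawer has hit its stop, with the panel flush against the unit's edge (630). I'll back off and look.

move_arm(motion=[{"travel": [-8,-1,0],"roll": 0},{"travel": [-18,-2.2,0],"roll": 0},{"travel": [-40,-5,0],"roll": 0},{"travel": [-60,-8,20],"roll": 0},{"travel": [-75,-10,60],"roll": 0},{"travel": [-85,-40,105],"roll": 0},{"travel": [-90,-85,150],"roll": 0},{"travel": [-95,-130,180],"roll": 0},{"travel": [-100,-175,190],"roll": 0},{"travel": [-100,-190,190],"roll": 0},{"travel": [-100,-190,190],"roll": 0}])

```text
t: 32.95
tcp_pos: [440.3, 121.5, 183.1]
tcp_rot: [[-0.115, 0.993, 0.005], [0.993, 0.115, -0.001], [-0.002, 0.005, -1.0]]
ft_force: [0.3, 0.2, -0.3]
grip_width: 0.004
gripper_force: 0.0
```

```bash
python3 - <<'E'
from h import *
a,_=get_image('top'); b,_=get_image('side'); print(telemetry.observe()['t'])
cv2.imwrite('pics/f.png',np.hstack([cv2.resize(a[110:320,10:410],(500,262)),cv2.resize(b[60:360,180:420],(210,262))])[:,:,::-1])
E
```

```text
33.05
```

View pics/f.png

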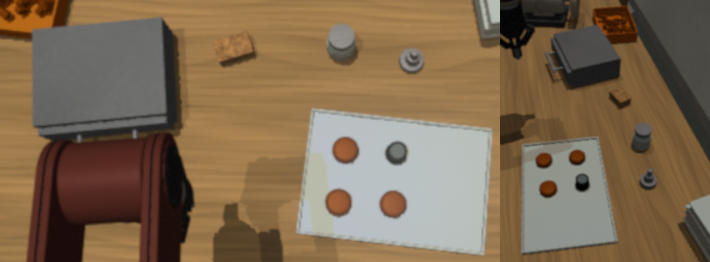

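The drawer front at (110,130) is flush against the unit. The three whole stones and the loupe are where they were in the tray, and nothing else on the bench has moved.

```bash
python3 -c "
from workcell import workorder
print(workorder.finish_job())"
```

```text
the job is handed in; nothing more can be done
None
```

Both broken stones were laid flat, side by side, in the reject drawer; the drawer is fully shut, the whole stones and the rest of the bench are as they were, and the job was handed in at about 33 s.

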